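# Close the row of snap-lid tubes in the cold block

## Task

The five snap-lid tubes in the metal block are still open. With the fingers closed together, run the fingertips along the row, starting at the end that the hinges point to, so that the orange lids fold over one after the other, and press every lid down until it lies flat shut. Use a light touch: the tubes stay seated, the block stays in its place and the things around it undisturbed; nothing is pulled up or carried.

Things in the scene. Friction and masses are not known exactly. Their poses are not given: they have to be found in the camera images.
- block: Aluminium tube block on rubber feet, 110 (its x) x 200 (its y) x 55 mm tall, 2.4 kg, standing free on the bench; origin under its centre, z up. The five lidded tubes stand in a row along its y, 26 mm to the +x side of its centre line, 36 mm apart, tube 1 at the +y end and tube 5 at the -y end. The two screw-capped tubes stand in the other row, 24 mm to the -x side of the centre line.
- top1 (a point): Tube 1 of the row: the point 69 mm above the bench, on the tube's axis, where the middle of its lid's upper face will be once the lid is shut. It belongs to the tube and does not move with the lid. The tube is a clear snap-lid tube, 21 mm wide at its rim, which stands 10 mm above the block. Its axes are those of the block. The hinge lies 12.5 mm to the block's +y side of this point and 4 mm lower.
- lid1 (a joint): Hinged orange lid of tube 1: a disc 21.6 mm across and 3.6 mm thick with a small thumb tab, its free edge 26 mm from the hinge; 0 is shut flat on the rim, 1.57 stands upright, 1.95 is the stop, leaning back. From open it folds over towards the block's -y side. The hinge is a little stiff (about 1.2 N at the middle of the lid), so the lid stays where it is left; nothing snaps.
- tube1 (a joint): How far tube 1 has been drawn up out of its hole (m): 0 seated, 0.035 is the stop. It does not turn in its hole.
- top2 (a point): Tube 2 of the row: the point 69 mm above the bench, on the tube's axis, where the middle of its lid's upper face will be once the lid is shut. It belongs to the tube and does not move with the lid. The tube is a clear snap-lid tube, 21 mm wide at its rim, which stands 10 mm above the block. Its axes are those of the block. The hinge lies 12.5 mm to the block's +y side of this point and 4 mm lower.
- lid2 (a joint): Hinged orange lid of tube 2: a disc 21.6 mm across and 3.6 mm thick with a small thumb tab, its free edge 26 mm from the hinge; 0 is shut flat on the rim, 1.57 stands upright, 1.95 is the stop, leaning back. From open it folds over towards the block's -y side. The hinge is a little stiff (about 1.2 N at the middle of the lid), so the lid stays where it is left; nothing snaps.
- tube2 (a joint): How far tube 2 has been drawn up out of its hole (m): 0 seated, 0.035 is the stop. It does not turn in its hole.
- top3 (a point): Tube 3 of the row: the point 69 mm above the bench, on the tube's axis, where the middle of its lid's upper face will be once the lid is shut. It belongs to the tube and does not move with the lid. The tube is a clear snap-lid tube, 21 mm wide at its rim, which stands 10 mm above the block. Its axes are those of the block. The hinge lies 12.5 mm to the block's +y side of this point and 4 mm lower.
- lid3 (a joint): Hinged orange lid of tube 3: a disc 21.6 mm across and 3.6 mm thick with a small thumb tab, its free edge 26 mm from the hinge; 0 is shut flat on the rim, 1.57 stands upright, 1.95 is the stop, leaning back. From open it folds over towards the block's -y side. The hinge is a little stiff (about 1.2 N at the middle of the lid), so the lid stays where it is left; nothing snaps.
- tube3 (a joint): How far tube 3 has been drawn up out of its hole (m): 0 seated, 0.035 is the stop. It does not turn in its hole.
- top4 (a point): Tube 4 of the row: the point 69 mm above the bench, on the tube's axis, where the middle of its lid's upper face will be once the lid is shut. It belongs to the tube and does not move with the lid. The tube is a clear snap-lid tube, 21 mm wide at its rim, which stands 10 mm above the block. Its axes are those of the block. The hinge lies 12.5 mm to the block's +y side of this point and 4 mm lower.
- lid4 (a joint): Hinged orange lid of tube 4: a disc 21.6 mm across and 3.6 mm thick with a small thumb tab, its free edge 26 mm from the hinge; 0 is shut flat on the rim, 1.57 stands upright, 1.95 is the stop, leaning back. From open it folds over towards the block's -y side. The hinge is a little stiff (about 1.2 N at the middle of the lid), so the lid stays where it is left; nothing snaps.
- tube4 (a joint): How far tube 4 has been drawn up out of its hole (m): 0 seated, 0.035 is the stop. It does not turn in its hole.
- top5 (a point): Tube 5 of the row: the point 69 mm above the bench, on the tube's axis, where the middle of its lid's upper face will be once the lid is shut. It belongs to the tube and does not move with the lid. The tube is a clear snap-lid tube, 21 mm wide at its rim, which stands 10 mm above the block. Its axes are those of the block. The hinge lies 12.5 mm to the block's +y side of this point and 4 mm lower.
- lid5 (a joint): Hinged orange lid of tube 5: a disc 21.6 mm across and 3.6 mm thick with a small thumb tab, its free edge 26 mm from the hinge; 0 is shut flat on the rim, 1.57 stands upright, 1.95 is the stop, leaning back. From open it folds over towards the block's -y side. The hinge is a little stiff (about 1.2 N at the middle of the lid), so the lid stays where it is left; nothing snaps.
- tube5 (a joint): How far tube 5 has been drawn up out of its hole (m): 0 seated, 0.035 is the stop. It does not turn in its hole.
- screw_a (a joint): How far the screw-capped tube with the blue cap, beside tube 2, has been drawn up out of its hole (m): 0 seated, 0.035 is the stop. The cap is 20 mm wide, its top 77 mm above the bench.
- screw_b (a joint): How far the screw-capped tube with the violet cap, beside tube 4, has been drawn up out of its hole (m): 0 seated, 0.035 is the stop. The cap is 20 mm wide, its top 77 mm above the bench.
- marker: A lying marker pen, white with a green cap, 130 mm long, 14 mm thick, near the block's robot-facing side; origin under its middle, x along the pen.
- vial: A standing specimen vial with a white screw cap, 33 mm wide, 78 mm tall, near the block's -y end; origin at the centre of its foot.
- timer: A flat white bench timer, 60 x 75 x 20 mm, fixed to the bench; origin under its centre.
- tip_box: A lime-yellow box of pipette tips, 85 x 122 x 65 mm tall, fixed to the bench; origin under its centre.
- bottle: A glass bottle with a blue cap, 72 mm wide, 145 mm tall; origin at the centre of its foot.
- tube_rack: A white plastic rack holding five blue-capped tubes, 85 x 165 mm, 106 mm tall, fixed to the bench; origin under its centre.
Not all that is in view belongs to the job. What is shaped like the block but pink, turquoise or yellow is not meant.

How it is judged:
By the outcome, as a careful person would: the job done as asked, in the order asked, and still so for the second after the job is handed in, with the robot touching nothing.
It also fails if it takes over 54 s, if anything falls off the work surface, if the arm or the gripper's body presses on something with over 40 N, if the wrist force passes 120 N, or if a joint passes its speed limit or range.

## Robot

A 7-joint arm with a two-finger parallel gripper is mounted at the origin on the work surface. World frame = base frame: x ahead of the robot, y to its left, z up, the work surface at z = 0. Lengths are in mm, angles in rad, forces in N, time in s.
With the tool pointing down it reaches from about 400 to 875 mm from the base axis. Payload 4.4 kg.
Tool frame: the origin (TCP) lies at the very end of the fingers, on their centre line; the grasp point (between the pads) lies ctrl.grip_depth behind it (ctrl.grip_depth is the distance from the TCP to the grasp point, in mm); y points along the fingers, x is the direction in which the jaws open and shut, and the axes are right-handed (so a half turn about y gives the same grasp; the last joint's range is limited). The gripper opens to 85 mm and grips with 20 to 120 N. Pads are 22 mm wide; open, the fingers measure 114 mm over their backs; the gripper's body (76 mm by 85 mm) begins 54 mm behind the grasp point. The pads swing forward as they close: fully open they stand 13 mm farther back than shut.
Start: joints at [1.154, 0.628, 0.038, 1.517, -0.027, 0.996, -0.02], TCP at [223.4, -610.418, 231.313] pointing down, gripper open.
Joint ranges: [-3.06, 3.06], [-0.37, 2.12], [-1.25, 1.32], [0.18, 2.47], [-1.1, 4.24], [0.23, 1.98], [-2.94, 2.94]. Speed limits (rad/s): [2.57, 2.57, 3.14, 3.14, 3.14, 3.14, 3.14].

## Interface

Orientations are given as [roll, pitch, yaw] about the fixed x, y, z axes, in that order (R = Rz(yaw) Ry(pitch) Rx(roll)).
In Python, from cell import ctrl gives the robot as it stands.
- The arm moves only by the tool apply_moves, never from a script. Its argument "motion" is a list of rows, each a list of 5 numbers: the shift along the tool's x, y, z in cm, then the turn about the tool's y in rad, then the finger opening in cm, from 0 to 8.54. In form: [[tx, ty, tz, roll, hand], ...]. A call has 1 to 20 rows; each row is the pose to reach, as a shift and turn from the pose commanded when the call began, along the tool's axes at that moment; what a row does not reach only later rows make up. A row lasts 1/8 s, in which the tool goes at most 62.5 mm and 10.7 degrees, less where a joint would pass 70% of its speed; a pose out of reach is approached as far as the arm can. A call with a gripper value outside its range is refused whole. The fingers move at their own pace and stop on an object; the grip force is fixed at half the most. Time passes only in rows, so rows that repeat a pose let the fingers close. It gives the time, the measured TCP pose, the force and the opening at its end, in the units of the state.
- ctrl.read_state(): the state, without advancing time (a new reading comes with each control period).
- ctrl.get_image(name): name is "scene" or "top" or "wrist"; returns a dict with "image" (400x640x3 uint8, red, green, blue), "vfov" (degrees; the focal length in pixels is half the picture's height over the tangent of half this angle, whatever the lens; pixels are square), "cx", "cy" (the principal point, pixels), "extrinsics" (4x4, takes a point from world to camera coordinates); the wrist camera has in their place "tool_from_camera" (4x4, takes a point from camera to tool coordinates, whose origin is the TCP and whose axes are the tool frame's). Camera axes: x right, y up, looking along -z (the intrinsics and any distortion apply to the point x, -y, -z); pixel columns grow to the right and rows downward; lengths in mm; the calibration is good to about 2 mm. A picture is of the moment at which its call begins: read the wrist's pose just before it. There is no depth.
- ctrl.finish_job(): hands the job in, once; it reports no verdict.
Trained networks look in a picture, given as the dict that the camera call returned (one of the last four; its "shot" number tells which), for a name from the list of things; names that differ only in an ending like _2 or _b are one class to them, and where a whole thing is asked for, a point or a joint stands for the part that bears it (a point fixed in the world has none). Each returns a list of dicts, best first, with "confidence" (0 to 1); they miss things now and then, are a little off and sometimes report something else, mostly with a low value. They report only what shows in the picture. A call takes as long as a camera call. They do not tell look-alikes from the thing itself.
- ctrl.search_frame(picture, query): "location" ([x, y, z] in mm, in world coordinates, good to about 4 mm: the middle of the surface that is visible of it).
- ctrl.mark_of(picture, query): "location" ([x, y, z] in mm, in world coordinates, good to about 4 mm: a listed point, or the origin of a listed thing).
The state is a dict: "clock": time; "qpos": joint angles; "qd": joint speeds; "tau": joint torques, N m; "eef_pos": TCP position; "tool_rot": TCP orientation; "force": force on the tool from outside, world axes, zero at the start; "torque": the same for the moment, N m; "width": finger opening in mm.
Only numpy, scipy, OpenCV 4.12 (cv2) and the standard library are available. Lean on these libraries where they do the work, as an engineer would, in place of code of your own. Each camera call takes 0.05 s, during which the arm holds its last target.

## Working session

There is one attempt and no reset: what is moved stays moved. The work goes in short steps, Python scripts to look and compute and a tool call to move; the robot and the scene stay as the last step left them, time stands still between calls to the robot, and variables do not carry over. Pictures are saved under pics/ and viewed, and the job is handed in when it is done.

Besides the shell and the picture viewer there is one more tool, called after "Call:" by a JSON object that holds its "api" and its "payload", one argument or row to a line. apply_moves: Moves the arm, as the interface text tells. Its arguments: {"type":"object","properties":{"motion":{"type":"array","items":{"type":"array","items":{"type":"number"}}}},"required":["motion"]}

```bash
mkdir -p pics; ls
cat > h.py <<'E'
import numpy as np, cv2
from cell import ctrl
def shot(n,f):
    p=ctrl.get_image(n); cv2.imwrite('pics/'+f,cv2.cvtColor(p['image'],cv2.COLOR_RGB2BGR)); return p
E
python3 - <<'E'
from h import *
s=ctrl.read_state();print({k:np.round(v,3) for k,v in s.items()}, ctrl.grip_depth)
for n in('scene','top'):
    p=shot(n,n+'1.png')
    print(n,p['vfov'],p['cx'],p['cy'],np.round(p['extrinsics'],3).tolist(),[k for k in p])
    for q in('block','top1','top2','top3','top4','top5','marker','vial','screw_a','screw_b','timer','tip_box','bottle','tube_rack'):
        print(q,[(round(d['confidence'],2),np.round(d['location']).tolist()) for d in ctrl.mark_of(p,q)[:5]])
E
```

```text
pics
{'clock': np.float64(0.0), 'qpos': array([ 1.154,  0.629,  0.038,  1.518, -0.027,  0.996, -0.02 ]), 'qd': array([ 0.002, -0.001, -0.   ,  0.   ,  0.001, -0.   , -0.001]), 'tau': array([-1.0000e-03, -5.6341e+01,  1.2260e+00, -1.9345e+01,  1.1000e-02,
        1.0000e-02,  0.0000e+00]), 'eef_pos': array([ 223.176, -609.803,  230.371]), 'tool_rot': array([-1.571,  0.002, -1.22 ]), 'force': array([-0.31 , -0.423,  0.376]), 'torque': array([ 0.134, -0.   ,  0.017]), 'width': np.float64(85.305)} 18.700000000000003
scene 44.666060121854066 321.49083332302723 199.0032288595013 [[0.614, 0.789, -0.002, -378.212], [-0.521, 0.408, 0.75, 213.501], [0.593, -0.459, 0.662, -1517.268], [0.0, 0.0, 0.0, 1.0]] ['image', 'vfov', 'cx', 'cy', 'extrinsics', 'shot']
block [(0.98, [498.0, -308.0, -1.0]), (0.96, [298.0, 192.0, -2.0]), (0.95, [501.0, 18.0, 2.0]), (0.93, [764.0, 61.0, -0.0])]
top1 [(0.68, [532.0, 23.0, 69.0]), (0.68, [476.0, -302.0, 67.0]), (0.67, [528.0, 56.0, 72.0]), (0.65, [752.0, 138.0, 61.0]), (0.63, [539.0, -55.0, 67.0])]
top2 [(0.68, [532.0, 23.0, 69.0]), (0.68, [476.0, -302.0, 67.0]), (0.67, [528.0, 56.0, 72.0]), (0.65, [752.0, 138.0, 61.0]), (0.63, [539.0, -55.0, 67.0])]
top3 [(0.68, [532.0, 23.0, 69.0]), (0.68, [476.0, -302.0, 67.0]), (0.67, [528.0, 56.0, 72.0]), (0.65, [752.0, 138.0, 61.0]), (0.63, [539.0, -55.0, 67.0])]
top4 [(0.68, [532.0, 23.0, 69.0]), (0.68, [476.0, -302.0, 67.0]), (0.67, [528.0, 56.0, 72.0]), (0.65, [752.0, 138.0, 61.0]), (0.63, [539.0, -55.0, 67.0])]
top5 [(0.68, [532.0, 23.0, 69.0]), (0.68, [476.0, -302.0, 67.0]), (0.67, [528.0, 56.0, 72.0]), (0.65, [752.0, 138.0, 61.0]), (0.63, [539.0, -55.0, 67.0])]
marker [(0.57, [413.0, -6.0, -4.0])]
vial [(0.73, [490.0, -127.0, -0.0])]Traceback (most recent call last):
  File "<stdin>", line 7, in <module>
ValueError: it knows: block, bottle, marker, timer, tip_box, top, tube_rack, vial
```

View pics/scene1.png

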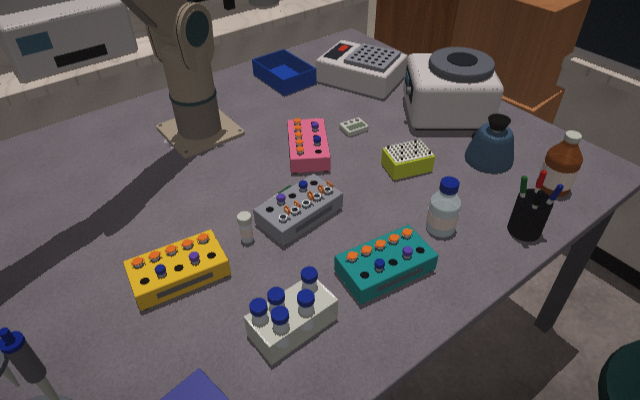

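Run:
```python
from h import *
p=shot('top','top1.png')
print(p['vfov'],p['cx'],p['cy'],np.round(p['extrinsics'],3).tolist())
for q in('block','top1','marker','vial','timer','tip_box','bottle','tube_rack'):
    print(q,[(round(d['confidence'],2),np.round(d['location']).tolist()) for d in ctrl.mark_of(p,q)[:25]])
```

```text
53.07789472802123 322.18587186633596 200.87822232377357 [[-0.009, -1.0, -0.012, 78.925], [0.983, -0.011, 0.181, -531.384], [-0.181, -0.01, 0.983, -1024.266], [0.0, 0.0, 0.0, 1.0]]
block [(0.85, [509.0, 16.0, -1.0]), (0.84, [766.0, 59.0, -0.0]), (0.75, [299.0, 194.0, -0.0]), (0.59, [503.0, -304.0, -2.0])]
top1 [(0.64, [470.0, -335.0, 66.0]), (0.6, [525.0, 90.0, 67.0]), (0.57, [221.0, 211.0, 69.0]), (0.56, [489.0, -233.0, 67.0]), (0.55, [536.0, -52.0, 69.0]), (0.54, [476.0, -302.0, 66.0]), (0.51, [739.0, 33.0, 67.0]), (0.5, [533.0, 16.0, 70.0]), (0.5, [285.0, 175.0, 68.0]), (0.48, [532.0, -17.0, 73.0]), (0.46, [527.0, 57.0, 66.0]), (0.42, [478.0, -269.0, 66.0]), (0.42, [347.0, 133.0, 66.0]), (0.42, [252.0, 195.0, 68.0]), (0.39, [732.0, -4.0, 73.0]), (0.39, [751.0, 137.0, 71.0]), (0.39, [461.0, -373.0, 67.0]), (0.37, [741.0, 66.0, 66.0]), (0.37, [748.0, 99.0, 72.0])]
marker [(0.77, [417.0, -3.0, -0.0])]
vial [(0.7, [493.0, -128.0, -6.0]), (0.45, [744.0, 265.0, -1.0])]
timer [(0.94, [292.0, 382.0, -2.0])]
tip_box [(0.94, [525.0, 373.0, -1.0])]
bottle [(0.72, [416.0, -7.0, -2.0]), (0.62, [745.0, 264.0, -0.0])]
tube_rack [(0.92, [762.0, -189.0, -0.0])]
```

View pics/top1.png

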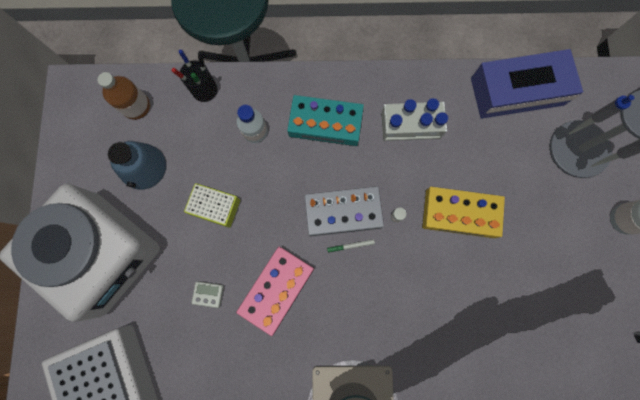

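The grey block at (343,211) in the top view, with standing lids, is the only one in bare metal. The pink (276,290), turquoise (327,120) and yellow (465,212) ones are look-alikes with shut lids. I'll confirm this in an enlarged crop.

Run:
```python
from h import *
a=cv2.imread('pics/top1.png')[175:255,290:420]; b=cv2.imread('pics/scene1.png')[165:250,235:355]
a=cv2.resize(a,(780,480),interpolation=cv2.INTER_CUBIC)[:, :]
b=cv2.resize(b,(720,510),interpolation=cv2.INTER_CUBIC)
cv2.imwrite('pics/ca.png',a);cv2.imwrite('pics/cb.png',b)
# pick row pose fit
T=np.array([[525,90],[527.5,56.7],[532.5,19],[532,-17],[537.5,-53.5]])
k=np.array([2,1,0,-1,-2])*36
d=(k[:,None]*(T-T.mean(0))).sum(0); yaw=np.arctan2(-d[0],d[1]); print(T.mean(0),yaw)
```

```text
[530.9   19.04] 0.08160379534307664
```

View pics/ca.png

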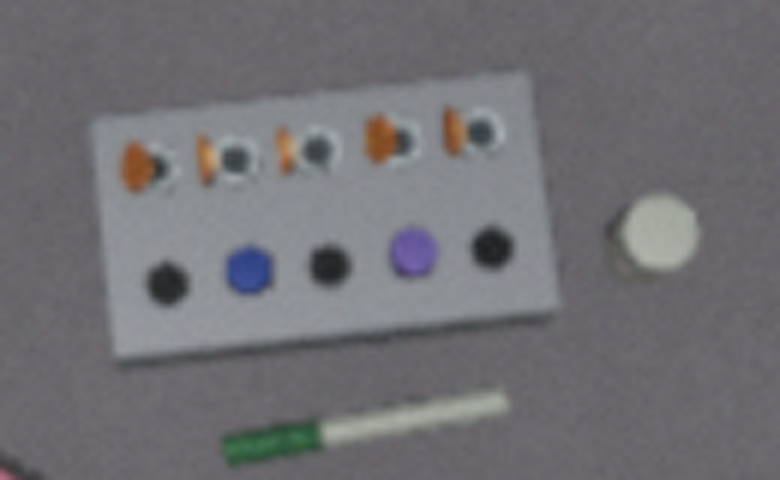

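View pics/cb.png

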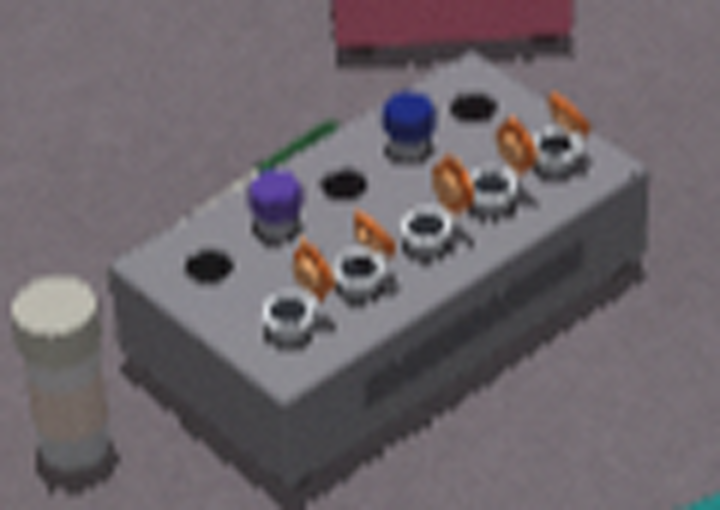

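The crops show the grey block with blue cap beside tube 2. Its ring centres in the top crop run from (163,167) to (481,131). The lids stand on world +y (left in the top view), so the sweep runs towards −y. Next I cross-check the row by back-projection.

```bash
cat >> h.py <<'E'
def ray(p,u,v,z,E=None):
    f=200/np.tan(np.radians(p['vfov']/2)); d=np.array([(u-p['cx'])/f,-(v-p['cy'])/f,-1.])
    E=np.array(p['extrinsics']); R=E[:3,:3];c=-R.T@E[:3,3]; w=R.T@d; return c+w*(z-c[2])/w[2]
def tool(goal,yaw):
    "shift/roll in cm from the current measured pose"
    s=ctrl.read_state(); from scipy.spatial.transform import Rotation as Ro
    R=Ro.from_euler('xyz',s['tool_rot']).as_matrix(); d=R.T@(np.array(goal)-s['eef_pos'])/10
    return np.round(d,2), 'roll',round(float(-(yaw-s['tool_rot'][2])),3)
E
python3 - <<'E'
from h import *
p=ctrl.get_image('top')
for u,v in [(163,167),(236,158),(318,149),(402,140),(481,131)]: print(np.round(ray(p,290+u/6,175+v/6,65),1))
for u,v in [(92,120),(530,73),(558,305),(115,358)]: print(np.round(ray(p,290+u/6,175+v/6,55 if v<300 else 55),1))
yaw=.0816-np.pi/2
c=np.array([531,19]); y=np.array([-np.sin(.0816),np.cos(.0816)])
st=c+y*(72+60)
print('start',st,tool([*st,180],yaw))
E
```

```text
[524.1  86.9  65. ]
[527.8  54.8  65. ]
[531.4  18.7  65. ]
[535.  -18.3  65. ]
[538.7 -53.2  65. ]
[547.5 118.7  55. ]
[566.7 -76.9  55. ]
[462.6 -85.6  55. ]
[441.2 108.7  55. ]
start [520.24074947 150.56077884] (array([-61.26,   5.14,  54.02]), 'roll', 0.269)
```

Call:
{"api": "apply_moves", "payload": {
  "motion": [
    [-2, 0, 2, 0.01, 0],
    [-5, 0, 4.5, 0.02, 0],
    [-8, 0, 7, 0.035, 0],
    [-11.5, 0, 10, 0.05, 0],
    [-15, 0, 13, 0.065, 0],
    [-18.5, 0, 16, 0.08, 0],
    [-22, 0, 19.5, 0.1, 0],
    [-26, 0, 23, 0.11, 0],
    [-30, 0, 26.5, 0.125, 0],
    [-34, 0, 30, 0.14, 0],
    [-38, 0, 33.5, 0.16, 0],
    [-42, 0, 37, 0.17, 0],
    [-46, 0, 40.5, 0.19, 0],
    [-50, 1, 44, 0.2, 0],
    [-53.5, 2, 47, 0.22, 0],
    [-56.5, 3, 50, 0.235, 0],
    [-59, 4, 52, 0.245, 0],
    [-60.5, 5, 53.5, 0.25, 0],
    [-61.2, 5, 54, 0.25, 0],
    [-61.2, 5, 54, 0.25, 0]
  ]
}}

```text
clock: 3.45
eef_pos: [520.2, 149.4, 181.5]
tool_rot: [-1.571, -0.0, -1.47]
force: [0.2, -0.8, -0.4]
width: -0.2
```

Run:
```python
from h import *
s=ctrl.read_state();print({k:np.round(v,3) for k,v in s.items() if k not in('tau','qd')})
p=shot('wrist','w1.png'); print(p['vfov'],p['cx'],p['cy'],np.round(p['tool_from_camera'],2).tolist())
shot('scene','s2.png')
print(tool([518.1,149.9,80],.098-np.pi/2))
```

```text
{'clock': np.float64(3.45), 'qpos': array([-0.334,  0.537,  0.003,  1.876, -0.002,  0.729, -1.8  ]), 'eef_pos': array([520.247, 149.376, 181.481]), 'tool_rot': array([-1.571, -0.   , -1.47 ]), 'force': array([ 0.201, -0.804, -0.415]), 'torque': array([ 0.043,  0.003, -0.002]), 'width': np.float64(-0.193)}
58.796184497694895 314.4212115756305 202.0744553422485 [[1.0, -0.0, -0.0, 0.27], [-0.0, 0.29, -0.96, -142.92], [0.0, 0.96, 0.29, 72.95], [0.0, 0.0, 0.0, 1.0]]
(array([-0.18, 10.17, -0.2 ]), 'roll', 0.001)
```

View pics/w1.png

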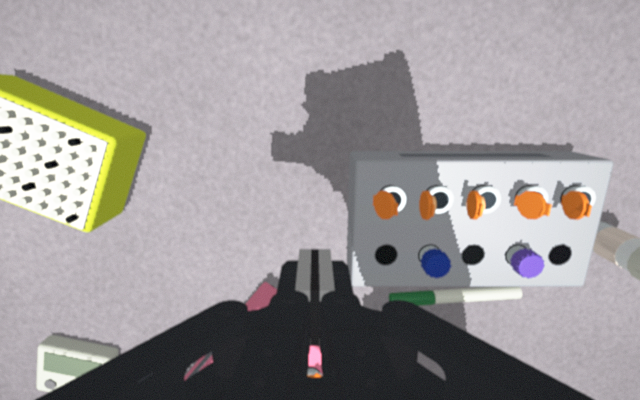

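View pics/s2.png

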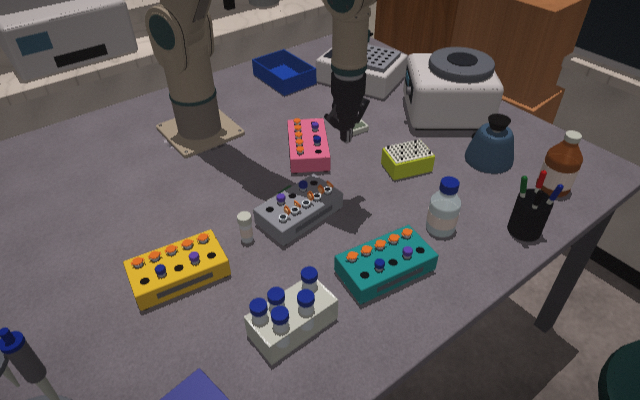

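The wrist view shows tube rings at about (393,199) to (580,197), parallel to tool x. I'll use these to refine the pose.

Run:
```python
from h import *
from scipy.spatial.transform import Rotation as Ro
s=ctrl.read_state(); p=ctrl.get_image('wrist')
T=np.eye(4);T[:3,:3]=Ro.from_euler('xyz',s['tool_rot']).as_matrix();T[:3,3]=s['eef_pos']
p['extrinsics']=np.linalg.inv(T@np.array(p['tool_from_camera']))
for u,v in [(396,199),(440,200),(487,200),(535,199),(582,196)]: print(np.round(ray(p,u,v,65),1))
for u,v in [(356,160),(610,160),(584,286),(350,285)]: print('c',np.round(ray(p,u,v,55),1))
for d in ctrl.mark_of(p,'top1')[:6]+ctrl.mark_of(p,'block')[:1]: print(np.round(d['location'],1),d['confidence'])
a=p['image'][140:300,340:640,::-1]; cv2.imwrite('pics/w1c.png',cv2.resize(a,(800,427),interpolation=cv2.INTER_CUBIC))
```

```text
[523.8  85.7  65. ]
[526.4  52.1  65. ]
[530.   16.4  65. ]
[534.4 -19.8  65. ]
[540.3 -54.8  65. ]
c [548.9 118.6  55. ]
c [568.4 -75.2  55. ]
c [460.7 -89.9  55. ]
c [441.7 109.3  55. ]
[522.   88.1  71.8] 0.96
[527.8  51.9  70. ] 0.96
[531.9  16.8  69.8] 0.85
[535.  -15.7  68.4] 0.71
[345.6 136.6  68.2] 0.67
[535.4 -51.3  68.8] 0.65
[502.2  18.1  -1.3] 0.85
```

View pics/w1c.png

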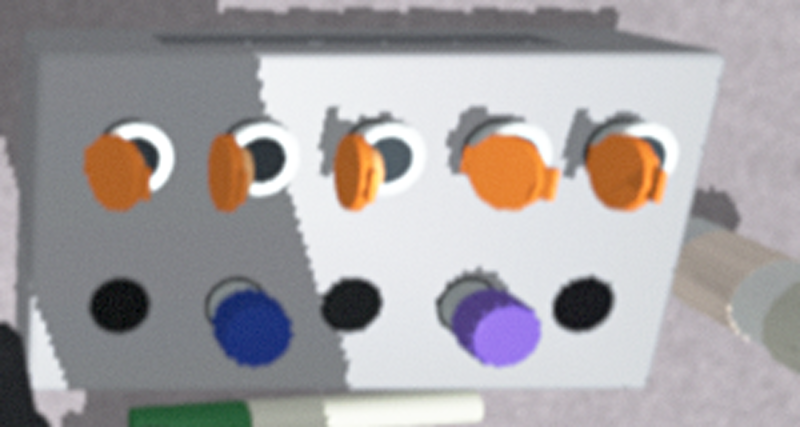

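Call:
{"api": "apply_moves", "payload": {
  "motion": [
    [0, 2, -0.2, 0, 0],
    [0, 4.5, -0.25, 0, 0],
    [0, 7, -0.25, 0, 0],
    [0, 9, -0.25, 0, 0],
    [0, 10.4, -0.25, 0, 0],
    [0.5, 10.9, -0.25, 0, 0],
    [1.5, 10.9, -0.25, 0, 0],
    [2.2, 10.9, -0.25, 0, 0],
    [2.8, 10.9, -0.25, 0, 0],
    [3.4, 10.9, -0.25, 0, 0],
    [4, 10.9, -0.25, 0, 0],
    [4.6, 10.9, -0.25, 0, 0],
    [5.2, 10.9, -0.25, 0, 0],
    [5.8, 10.9, -0.25, 0, 0],
    [6.2, 10.9, -0.25, 0, 0],
    [6.2, 11, -0.25, 0, 0],
    [6.2, 11.1, -0.25, 0, 0],
    [6.2, 11.2, -0.25, 0, 0],
    [6.2, 11.25, -0.25, 0, 0]
  ]
}}

```text
clock: 6.08
eef_pos: [524.0, 88.0, 68.8]
tool_rot: [-1.571, -0.0, -1.47]
force: [-0.5, 0.6, 5.1]
width: -0.0
```

Run:
```python
from h import *
s=ctrl.read_state();print(s['clock'],s['force'],s['eef_pos'])
p=shot('wrist','w2.png'); p=shot('scene','s3.png')
cv2.imwrite('pics/s3c.png',cv2.resize(cv2.imread('pics/s3.png')[150:250,235:365],(780,600),interpolation=cv2.INTER_CUBIC))
```

```text
6.075 [-0.53129068  0.63584005  5.12955864] [523.96600683  87.96252252  68.82587863]
```

View pics/w2.png

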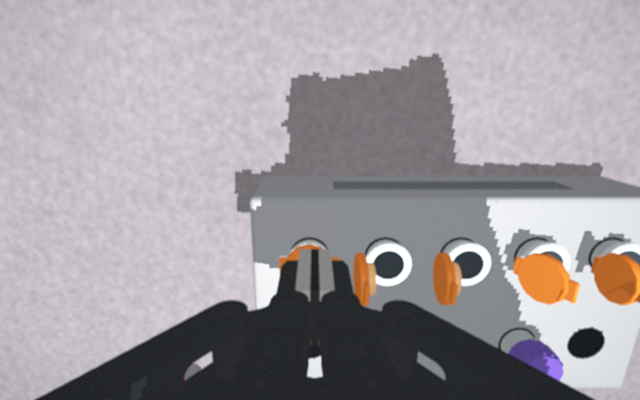

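View pics/s3c.png

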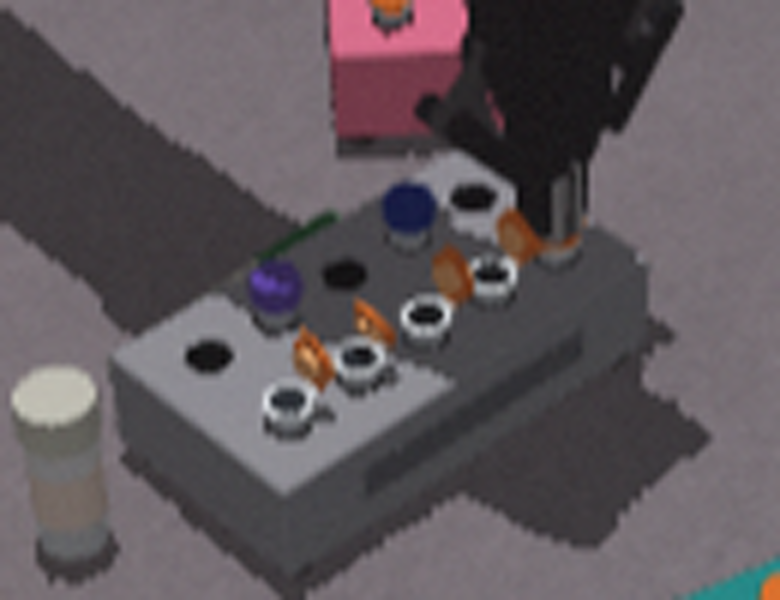

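Lid 1 is folded under the fingertips: z is 68.8 and the contact force about 5 N. Tubes 2 to 5 have not moved. Next is lid 2.

Call:
{"api": "apply_moves", "payload": {
  "motion": [
    [0, -0.35, 0, 0, 0],
    [0.5, -0.35, 0, 0, 0],
    [1, -0.35, 0, 0, 0],
    [1.5, -0.35, 0, 0, 0],
    [2, -0.35, 0, 0, 0],
    [2.6, -0.35, 0, 0, 0],
    [3.2, -0.35, 0, 0, 0],
    [3.6, -0.35, 0, 0, 0],
    [3.6, -0.2, 0, 0, 0],
    [3.6, -0.1, 0, 0, 0],
    [3.6, 0, 0, 0, 0],
    [3.6, 0, 0, 0, 0]
  ]
}}

```text
clock: 7.68
eef_pos: [527.6, 52.1, 68.9]
tool_rot: [-1.571, -0.0, -1.47]
force: [0.2, -1.2, 1.6]
width: -0.0
```

Call:
{"api": "apply_moves", "payload": {
  "motion": [
    [0, 0.05, 0, 0, 0],
    [0, 0.08, 0, 0, 0],
    [0, 0.08, 0, 0, 0]
  ]
}}

```text
clock: 8.05
eef_pos: [527.6, 52.1, 68.7]
tool_rot: [-1.57, -0.0, -1.47]
force: [-2.1, -1.1, 8.7]
width: -0.3
```

Run:
```python
from h import *
p=shot('wrist','w3.png'); p=shot('scene','s4.png')
cv2.imwrite('pics/s4c.png',cv2.resize(cv2.imread('pics/s4.png')[150:250,235:365],(780,600),interpolation=cv2.INTER_CUBIC))
```

```text
(no output)
```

View pics/w3.png

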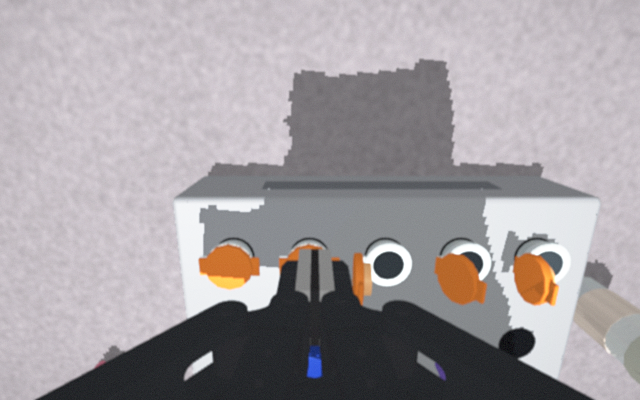

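View pics/s4c.png

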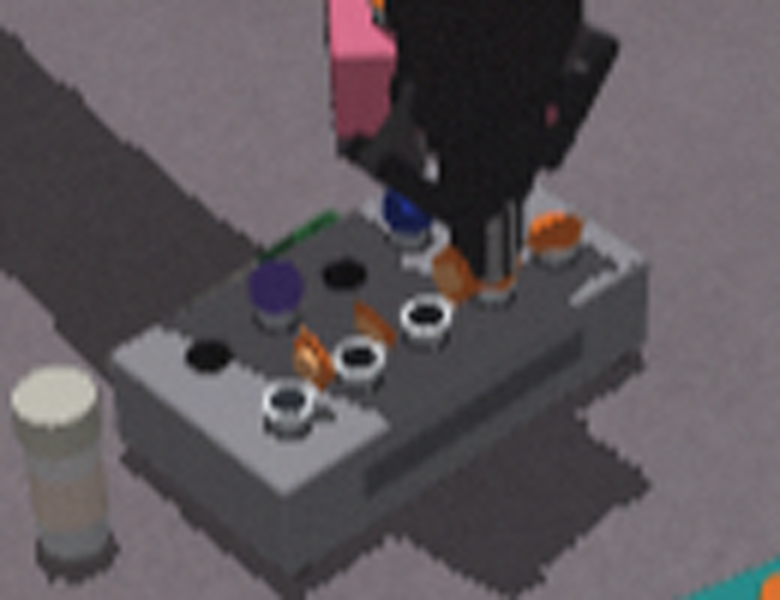

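Lids 1 and 2 are shut and the tubes are seated. Next is lid 3.

Call:
{"api": "apply_moves", "payload": {
  "motion": [
    [0, -0.4, 0, 0, 0],
    [0.5, -0.4, 0, 0, 0],
    [1, -0.4, 0, 0, 0],
    [1.5, -0.4, 0, 0, 0],
    [2, -0.4, 0, 0, 0],
    [2.6, -0.4, 0, 0, 0],
    [3.2, -0.4, 0, 0, 0],
    [3.6, -0.4, 0, 0, 0],
    [3.6, -0.2, 0, 0, 0],
    [3.6, -0.1, 0, 0, 0],
    [3.6, -0.04, 0, 0, 0],
    [3.6, 0, 0, 0, 0],
    [3.6, 0, 0, 0, 0]
  ]
}}

```text
clock: 9.78
eef_pos: [531.2, 16.0, 68.8]
tool_rot: [-1.571, -0.001, -1.47]
force: [-2.1, -1.3, 8.9]
width: -0.1
```

Call:
{"api": "apply_moves", "payload": {
  "motion": [
    [0, -0.4, 0, 0, 0],
    [0.5, -0.4, 0, 0, 0],
    [1, -0.4, 0, 0, 0],
    [1.5, -0.4, 0, 0, 0],
    [2, -0.4, 0, 0, 0],
    [2.6, -0.4, 0, 0, 0],
    [3.2, -0.4, 0, 0, 0],
    [3.6, -0.4, 0, 0, 0],
    [3.6, -0.2, 0, 0, 0],
    [3.6, -0.1, 0, 0, 0],
    [3.6, -0.04, 0, 0, 0],
    [3.6, 0, 0, 0, 0],
    [3.6, 0, 0, 0, 0]
  ]
}}

```text
clock: 11.4
eef_pos: [534.9, -19.8, 68.8]
tool_rot: [-1.571, -0.001, -1.47]
force: [-1.9, -1.6, 9.2]
width: -0.0
```

Run:
```python
from h import *
p=shot('wrist','w4.png')
```

```text
(no output)
```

View pics/w4.png

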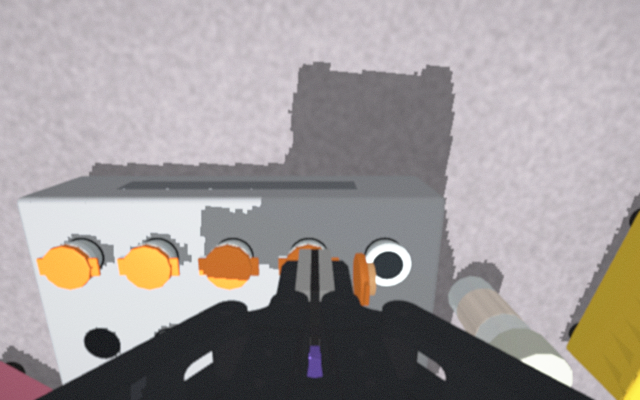

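Call:
{"api": "apply_moves", "payload": {
  "motion": [
    [0, -0.4, 0, 0, 0],
    [0.5, -0.4, 0, 0, 0],
    [1, -0.4, 0, 0, 0],
    [1.5, -0.4, 0, 0, 0],
    [2, -0.4, 0, 0, 0],
    [2.6, -0.4, 0, 0, 0],
    [3.2, -0.4, 0, 0, 0],
    [3.6, -0.4, 0, 0, 0],
    [3.6, -0.2, 0, 0, 0],
    [3.6, -0.1, 0, 0, 0],
    [3.6, -0.04, 0, 0, 0],
    [3.6, 0, 0, 0, 0],
    [3.6, 0, 0, 0, 0]
  ]
}}

```text
clock: 13.08
eef_pos: [538.5, -55.6, 68.8]
tool_rot: [-1.57, -0.001, -1.47]
force: [-1.3, -1.6, 8.4]
width: 0.1
```

Call:
{"api": "apply_moves", "payload": {
  "motion": [
    [0, -0.5, 0, 0, 0],
    [0, -1.5, 0, 0, 0],
    [0, -3, 0, 0, 0],
    [0, -5, 0, 0, 0],
    [0, -7.5, 0, 0, 0],
    [0, -10, 0, 0, 0],
    [-2, -12.5, -2, 0, 0],
    [-5, -14, -5, 0, 0],
    [-7, -15, -8, 0, 0],
    [-8, -15, -10, 0, 0],
    [-8, -15, -10, 0, 0]
  ]
}}

```text
clock: 14.45
eef_pos: [429.8, 14.8, 219.0]
tool_rot: [-1.57, 0.0, -1.468]
force: [0.2, 1.0, 0.1]
width: 0.0
```

Run:
```python
from h import *
p=shot('wrist','w5.png'); shot('scene','s5.png'); shot('top','t5.png')
cv2.imwrite('pics/s5c.png',cv2.resize(cv2.imread('pics/s5.png')[160:250,235:355],(800,600),interpolation=cv2.INTER_CUBIC))
```

```text
(no output)
```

View pics/w5.png

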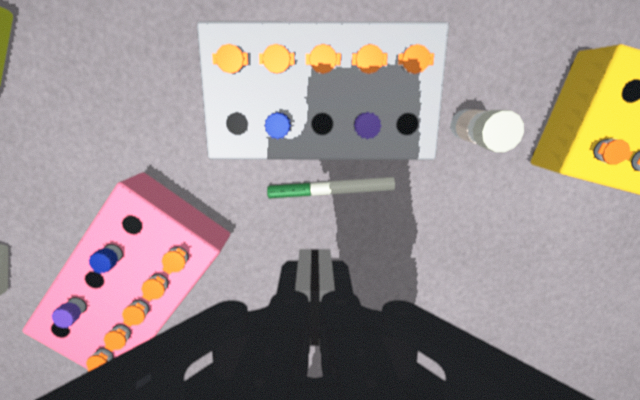

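View pics/s5c.png

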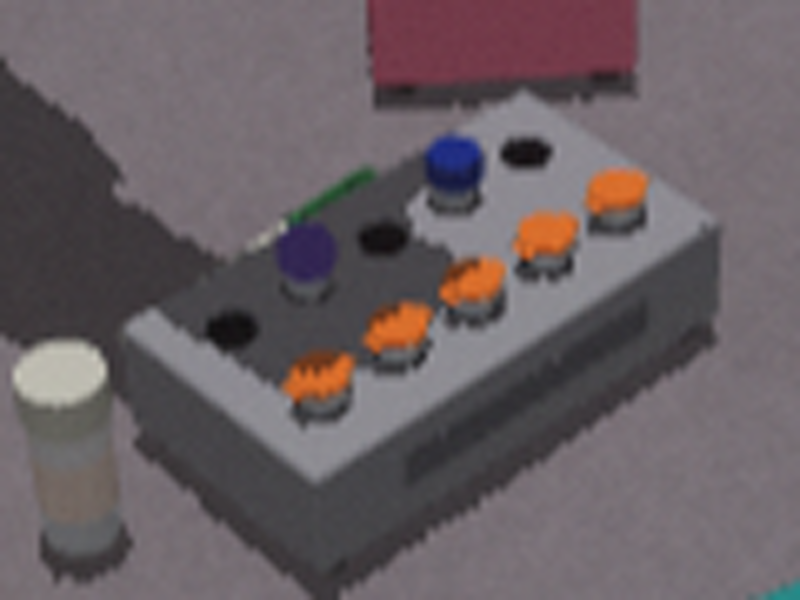

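View pics/t5.png

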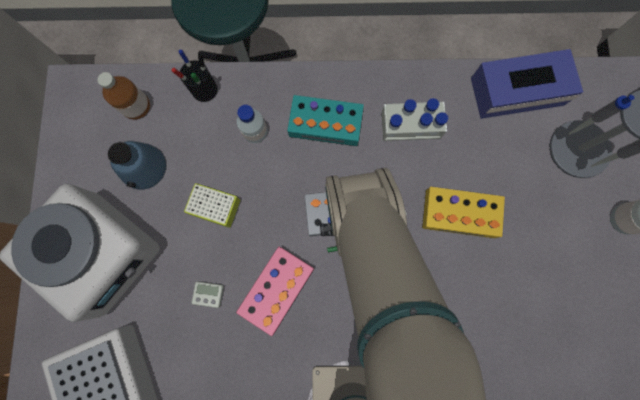

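The wrist view shows all five lids flat, from (230,58) to (416,58). The block, marker and vial look in place. A numeric before/after comparison will confirm this.

Run:
```python
from h import *
a=cv2.imread('pics/scene1.png',0);b=cv2.imread('pics/s5.png',0)
def loc(x,y,w,h):
    r=cv2.matchTemplate(b[y-6:y+h+6,x-6:x+w+6],a[y:y+h,x:x+w],cv2.TM_CCOEFF_NORMED);_,v,_,l=cv2.minMaxLoc(r);return l[0]-6,l[1]-6,round(v,3)
print('vial',loc(234,207,24,38),'front edge',loc(262,215,60,30),'right corner',loc(325,185,22,40),'marker',loc(275,182,20,12),'blue',loc(296,178,14,16))
p=ctrl.get_image('wrist')
```

```text
vial (0, 0, 0.854) front edge (0, 0, 0.921) right corner (0, 0, 0.894) marker (6, 6, 0.223) blue (0, 0, 0.86)
```

```bash
python3 -c "
from cell import ctrl
print(ctrl.finish_job())"
```

```text
the job is handed in; nothing more can be done
None
```

All five orange lids on the grey metal block are shut. I handed the job in at about 14.7 s of the 54 s, with the arm raised clear of everything.

- **What I did:** With the fingers closed, I swept the fingertips along the row from tube 1 to tube 5. Each lid was folded over and then pressed down at its centre with about 5–9 N. The fingertips stopped at 68.7–68.8 mm, against the expected 69 mm for a shut lid.
- **Checks that agreed:** The last wrist and scene pictures show all five lids flat and the tubes seated. Comparing scene pictures from before and after, the block, the vial and the blue-capped tube shifted 0 pixels.
- **Check that failed:** The same comparison did not work for the marker (match score only 0.22). The likely reason is that the arm's shadow fell across it. The marker looks undisturbed in the last wrist picture, and the fingers never went near it.
- **Not checked:** The arm hid part of the block in the last top view, so that view says little about the lids.

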